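# Fit the front plate of a clock movement onto its pillar pins

### The job

Fit the holed brass plate that stands in the slotted wooden stand onto the three-pillar clock frame: take it by its top edge, lean it on the sloping wooden rest with its lower end against the lip and let go, take it again by its two long sides, and lower it level over the three pins until it lies flush on all three pillars. The frame may have slid a few millimetres along its holder, so feel for the pins and work gently, never forcing or dropping the plate. Leave the brass barrel, the jar, the screwdriver and the parts tray where they are.

Things in the scene. Friction and masses are not known exactly. Their poses are not given: they have to be found in the camera images.
- plate: Loose brass plate, 120 (its x) x 60 (y) x 8 mm (z), 0.36-0.56 kg. Origin: centre of one large face (z = 0; the other is at z = +8 mm). Three through holes of 11.5 mm: at x = -48, y = +18 and -18 mm, and at x = +48, y = 0. Same either face up. It starts upright in the stand, two-hole end up (x points down, z roughly away from the robot), top edge 128 mm above the table.
- plate_mid (a point): The middle of the plate, half way through its thickness (4 mm above its origin along its z); axes as the plate's.
- stand: Fixed wooden stand with one slot 12 mm wide, open at both ends, running along its y (90 mm long). Origin: centre of its underside, z up. Slot floor 8 mm and walls' top 44 mm above the table; the stand measures 60 mm along x at its foot, 44 mm at the walls.
- rest: Fixed dark wooden rest; origin on the table, z up. Its slope is a board 36 mm wide (y), 75 mm long, at 45 degrees, falling towards its +x (roughly the robot's left) to a lip 10 mm high that meets the slope at x = +50, z = 35 mm. A plate on it overhangs the board by 12 mm each side and 45 mm at the upper end, with free space underneath for a finger.
- rest_seat (a point): Where the middle of the plate comes to be when it lies on the slope, centred, with its lower end on the lip (x = +10.4, z = 80.3 mm in the rest's frame); axes as the rest's (z vertical). The plate's large faces then stand at 45 degrees, facing the rest's (+x, +z).
- holder: Fixed dark steel holder, 200 (x) x 85 (y) x 22 mm; origin: centre of its underside, z up. On it lies the brass clock frame: back plate 125 x 62 mm with three pillars of 17 mm diameter, tops 64 mm above the table. The frame may stand up to 6 mm either way along the holder's x from mid position; this shift is NOT reported, and 7 N of friction holds it. No play in y or yaw.
- pins_mid (a point): Mid point of the pin pattern, level with the pin tips (80 mm above the table), for a frame at mid position; axes as the holder's. On each pillar stands a pin of 10 mm diameter, 16 mm long, with a 1 mm chamfer: at x = -48, y = +18 and -18 mm, and at x = +48, y = 0, all moved along x by the frame's unreported shift.
- holder_seat (a point): Where the middle of the seated plate would be if the frame stood at mid position: 68 mm above the holder's underside, on its axis; axes as the holder's. When seated the plate's x axis lies along the holder's x, two-hole end to -x.
- barrel: Bystander: loose brass spring barrel, 60 mm diameter, 76 mm high with its arbor; origin centre of underside.
- oil: Bystander: loose amber glass jar, 40 mm diameter, 75 mm high; origin centre of underside.
- driver: Bystander: loose screwdriver, 150 mm long, lying along its x.
- tray: Bystander: white parts tray, 120 x 150 x 40 mm, with clock wheels in it; origin centre of underside.
Mind the look-alikes: they are no part of the job. Several things look just like the holder: the one meant starts farthest to the robot's left. There is more than one size of the plate; the job needs the middle-sized.

How it is judged:
On the way:
1. the plate leans on the sloping rest, let go (distance between plate_mid and rest_seat below 0.025 m and angle between plate's own y axis and vertical between 1.4 and 1.74 rad and angle between plate's own x axis and vertical between 0.6 and 2.55 rad and linear speed of plate below 0.02 m/s and contact force between plate and the fingers below 0.05 N), for 0.2 s.
At the end, for the whole second after the job is handed in: The plate lies flush on the three pillars with the pins through its holes: its middle within 2 mm (above) of the seated height, within 4 mm across and 10 mm along the holder of the mid seat, level within 0.035 rad and in line with the holder within 0.06 rad, at rest and let go (z of plate_mid in the frame of holder_seat between -0.003 and 0.002 m and y of plate_mid in the frame of holder_seat between -0.004 and 0.004 m and x of plate_mid in the frame of holder_seat between -0.01 and 0.01 m and angle between the z axis of plate_mid and the z axis of holder_seat, either way round below 0.035 rad and angle between the x axis of plate_mid and the x axis of holder_seat, either way round below 0.06 rad and linear speed of plate below 0.01 m/s and contact force between plate and the fingers below 0.05 N); the robot touches nothing.
It fails at once if the plate is forced or dropped onto the frame (over 45 N) (contact force between plate and holder above 45 N).
It fails at once if a bystander is pushed more than 30 mm from its place (distance of any of barrel, oil, driver, tray from where it was at the start of the episode above 0.03 m).
It also fails if it takes over 64 s, if anything falls off the work surface, if the arm or the gripper's body presses on something with over 40 N, if the wrist force passes 120 N, or if a joint passes its speed limit or range.

### The arm

A 7-joint arm with a two-finger parallel gripper is mounted at the origin on the work surface. World frame = base frame: x ahead of the robot, y to its left, z up, the work surface at z = 0. Lengths are in m, angles in rad, forces in N, time in s.
With the tool pointing down it reaches from about 0.425 to 0.95 m from the base axis. Payload 4.7 kg.
Tool frame: the origin (TCP) lies between the finger pads; the fingertips stand 19 mm ahead of it and the grasp point (between the pads) is the TCP (tip_reach is the distance from the TCP to the fingertips, in m); y points along the fingers, x is the direction in which the jaws open and shut, and the axes are right-handed (so a half turn about y gives the same grasp; the last joint's range is limited). The gripper opens to 87 mm and grips with 3 to 60 N. Pads are 19 mm wide; open, the fingers measure 117 mm over their backs; the gripper's body (75 mm by 190 mm) begins 51 mm behind the grasp point.
Start: joints at [-1.278, 0.469, -0.049, 1.532, 0.024, 1.141, -0.082], TCP at [0.213, 0.64, 0.242] pointing down, gripper open.
Joint ranges: [-2.59, 2.59], [-0.33, 1.99], [-1.39, 1.29], [0.1, 2.45], [-1.04, 4.18], [0.21, 1.99], [-2.66, 2.66]. Speed limits (rad/s): [2.57, 2.57, 3.14, 3.14, 3.14, 3.14, 3.14].

### API

Orientations are given as a 3x3 rotation matrix whose columns are the frame's x, y, z axes.
In Python, from rig import observe, snapshot, close_job, masks_of, tip_reach gives the robot as it stands. The module is installed in compiled form; this text tells all that it offers.
- The arm moves only by the shell command python3 -m crank 'ROWS'. ROWS is JSON, a list of rows, each a list of 7 numbers: the shift along the world's x, y, z in mm, then the turn, a rotation vector about the world's x, y, z in degrees, then the closure in counts, from 0 (fully open) to 255 (shut). In form: [[tx, ty, tz, ax, ay, az, gripper], ...]. A call has 1 to 20 rows; each row shifts and turns the commanded pose from where the row before left it; what a row does not reach is not made up. A row lasts 1/12 s, in which the tool goes at most 41.7 mm and 7.16 degrees, less where a joint would pass 70% of its speed; a pose out of reach is approached as far as the arm can. A call is refused whole if a number of a shift passes 41.7 or a number of a turn 7.16, either way. A call with a gripper value outside its range is refused whole. The fingers move at their own pace and stop on an object; the grip force is fixed at half the most. Time passes only in rows, so rows that do not move let the fingers close. It gives the time, the measured TCP pose, the force and the opening at its end, in the units of the state.
- observe(): the state, without advancing time (a new reading comes with each control period).
- snapshot(name): name is "scene" or "top" or "wrist"; returns a dict with "img" (420x560x3 uint8, red, green, blue), "K" (3x3 intrinsics, pixels), "distortion" ([k1, k2, p1, p2, k3] as OpenCV has them; the pictures are not rectified), "R" (3x3) and "t" (3): a world point X has camera coordinates R X + t. Camera axes: x right, y down, z forward; pixel columns grow to the right and rows downward; lengths in m; the calibration is good to about 2 mm. A picture is of the moment at which its call begins. There is no depth.
- close_job(): hands the job in, once; it reports no verdict.
Trained networks look in a picture, given as the dict that the camera call returned (one of the last four; its "shot" number tells which), for a name from the list of things; names that differ only in an ending like _2 or _b are one class to them, and where a whole thing is asked for, a point or a joint stands for the part that bears it (a point fixed in the world has none). Each returns a list of dicts, best first, with "score" (0 to 1); they miss things now and then, are a little off and sometimes report something else, mostly with a low value. They report only what shows in the picture. A call takes as long as a camera call. They do not tell look-alikes from the thing itself.
- masks_of(picture, label): "region" (420x560 bool, what is visible of it) and "location" ([column, row] in pixels, amid what is visible of it).
The state is a dict: "time_s": time; "joints": joint angles; "dq": joint speeds; "tau": joint torques, N m; "tcp_pos": TCP position; "orientation": TCP orientation; "ft_force": force on the tool from outside, world axes, zero at the start; "ft_torque": the same for the moment, N m; "width": finger opening in m.
Only numpy, scipy, OpenCV 4.12 (cv2) and the standard library are available. Lean on these libraries where they do the work, as an engineer would, in place of code of your own. Each camera call takes 0.05 s, during which the arm holds its last target. There are 200 camera calls.

## Working session

There is one attempt and no reset: what is moved stays moved. The work goes in short steps, Python scripts to look and compute and a shell command to move; the robot and the scene stay as the last step left them, time stands still between calls to the robot, and variables do not carry over. Pictures are saved under pics/ and viewed, about 8 in all and at most 12, crops included, and the job is handed in when it is done.

```bash
mkdir -p pics
cat > h.py <<'E'
import numpy as np, cv2
from rig import observe, snapshot, close_job, masks_of, tip_reach
def save(s,n,crop=None,k=1):
    im=s["img"][:,:,::-1]
    if crop: c0,r0,c1,r1=crop; im=im[r0:r1,c0:c1]
    cv2.imwrite(f"pics/{n}.png",cv2.resize(im,None,fx=k,fy=k,interpolation=cv2.INTER_CUBIC))
def ray(s,px):
    p=cv2.undistortPoints(np.array([[px]],float),np.array(s["K"]),np.array(s["distortion"]))[0,0]
    R=np.array(s["R"]);t=np.array(s["t"])
    return -R.T@t, R.T@np.array([p[0],p[1],1])
def atz(s,px,z):
    o,d=ray(s,px); return o+d*(z-o[2])/d[2]
def proj(s,X):
    R=np.array(s["R"]);t=np.array(s["t"])
    return cv2.projectPoints(np.atleast_2d(np.array(X,float)),cv2.Rodrigues(R)[0],t,np.array(s["K"]),np.array(s["distortion"]))[0][:,0]
E
python3 - <<'E'
from h import *
o=observe(); print({k:np.round(v,3).tolist() for k,v in o.items()})
a=snapshot("scene");b=snapshot("top")
for n,s in (("scene",a),("top",b)):
    print(n,"cam",np.round(ray(s,(280,210))[0],3))
    for l in "plate stand rest holder barrel oil driver tray".split():
        print(l,[(round(m["score"],2),np.round(m["location"]).astype(int).tolist(),np.round(atz(s,m["location"],0.03),3)[:2].tolist(),int(m["region"].sum())) for m in masks_of(s,l)])
w=np.hstack([a["img"],b["img"]])[:,:,::-1]
cv2.imwrite("pics/1.png",np.vstack([a["img"],])[:,:,::-1]); cv2.imwrite("pics/2.png",b["img"][:,:,::-1])
E
```

```text
{'time_s': 0.0, 'joints': [-1.278, 0.469, -0.049, 1.534, 0.024, 1.141, -0.082], 'dq': [0.001, 0.0, -0.001, -0.001, 0.0, -0.001, -0.002], 'tau': [0.0, -50.799, -0.081, -23.615, -0.061, 0.038, 0.0], 'tcp_pos': [0.213, 0.64, 0.24], 'orientation': [[0.316, -0.001, -0.949], [0.949, -0.002, 0.316], [-0.002, -1.0, -0.0]], 'ft_force': [-0.025, 0.027, 0.44], 'ft_torque': [-0.07, 0.041, -0.016], 'width': 0.087}
scene cam [1.279 0.009 0.849]
plate [(0.74, [388, 228], [0.465, 0.289], 748), (0.62, [430, 267], [0.595, 0.368], 696)]
stand []
rest [(0.62, [286, 247], [0.532, 0.022], 1577)]
holder [(0.93, [171, 237], [0.497, -0.269], 2103)]
barrel [(0.9, [304, 313], [0.723, 0.06], 805), (0.4, [391, 229], [0.465, 0.297], 709)]
oil [(0.71, [250, 311], [0.719, -0.056], 529), (0.31, [283, 244], [0.52, 0.014], 1530), (0.31, [170, 244], [0.519, -0.266], 2039)]
driver [(0.51, [104, 238], [0.5, -0.437], 334)]
tray [(0.97, [463, 246], [0.527, 0.468], 2705)]
top cam [0.19  0.018 1.28 ]
plate [(0.97, [143, 165], [0.652, 0.362], 948), (0.71, [174, 239], [0.436, 0.275], 142), (0.62, [169, 199], [0.547, 0.288], 277)]
stand [(0.67, [183, 211], [0.512, 0.249], 545)]
rest [(0.57, [265, 215], [0.49, 0.027], 1505), (0.56, [182, 211], [0.511, 0.252], 535)]
holder [(0.84, [419, 323], [0.178, -0.361], 2507), (0.57, [376, 210], [0.485, -0.278], 2281), (0.41, [253, 141], [0.706, 0.05], 442)]
barrel [(0.63, [254, 139], [0.711, 0.047], 398)]
oil [(0.78, [289, 133], [0.722, -0.055], 308)]
driver [(0.72, [433, 208], [0.483, -0.438], 243)]
tray [(0.56, [104, 217], [0.506, 0.469], 2595)]
```

View pics/1.png

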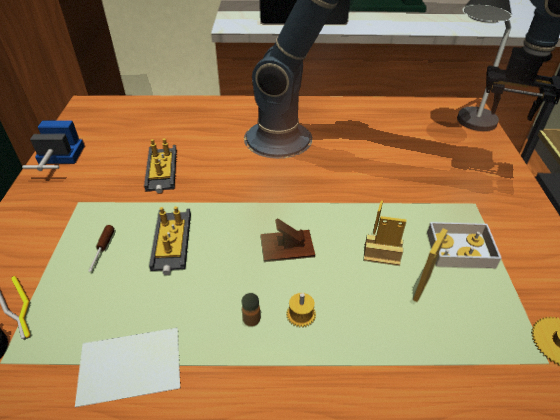

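View pics/2.png

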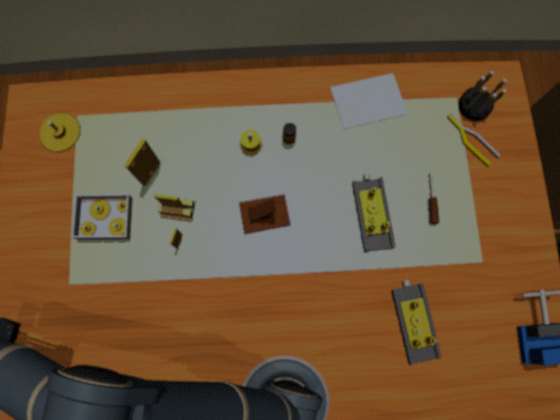

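The picture shows three candidate plates: a large one standing at top (143,165), a mid-sized one in the slotted stand at (172,203), and a small one at (176,238). The job needs the one in the stand. The two holders are at top (375,212), y≈-0.28, and (419,323), y≈-0.36. The leftmost is the one on the mat, with its two-pin end towards the robot. I'm moving above the stand to confirm both from closer.

```bash
python3 -m crank '[[18,-23,6,0,0,-4.5,0],[18,-23,6,0,0,-4.5,0],[18,-23,6,0,0,-4.5,0],[18,-23,6,0,0,-4.5,0],[18,-23,6,0,0,-4.5,0],[18,-23,6,0,0,-4.5,0],[18,-23,6,0,0,-4.5,0],[18,-23,6,0,0,-4.5,0],[18,-23,6,0,0,-4.5,0],[18,-23,6,0,0,-4.5,0],[18,-23,6,0,0,-4.5,0],[18,-23,6,0,0,-4.5,0],[18,-23,6,0,0,-4.5,0],[18,-23,6,0,0,-4.5,0],[18,-23,6,0,0,-4.5,0],[18,-23,6,0,0,-4.5,0],[0,0,0,0,0,0,0]]'
python3 - <<'E'
from h import *
o=observe(); print({k:np.round(o[k],3).tolist() for k in ("joints","tcp_pos","orientation")})
w=snapshot("wrist");print("cam",ray(w,(280,210)))
for l in ("plate","stand"): print(l,[(round(m["score"],2),np.round(m["location"]).astype(int).tolist()) for m in masks_of(w,l)])
t=snapshot("top")
a=cv2.resize(t["img"][150:260,110:210],(400,440),interpolation=cv2.INTER_CUBIC);b=cv2.resize(t["img"][165:265,330:430],(400,400),interpolation=cv2.INTER_CUBIC)
im=np.zeros((600,800,3),np.uint8);im[:420,:560]=w["img"]
cv2.imwrite("pics/3.png",w["img"][:,:,::-1])
j=np.zeros((440,800,3),np.uint8);j[:440,:400]=a;j[:400,400:]=b
cv2.imwrite("pics/4.png",j[:,:,::-1])
E
```

```text
time_s: 2.32
tcp_pos: [0.506, 0.2659, 0.3394]
orientation: [[1.0, 0.005, 0.02], [-0.02, -0.002, 1.0], [0.005, -1.0, -0.001]]
ft_force: [0.3, -0.8, 1.3]
width: 0.087
{'joints': [-0.858, 0.228, 0.366, 1.672, -0.081, 1.254, -0.496], 'tcp_pos': [0.506, 0.266, 0.339], 'orientation': [[1.0, 0.005, 0.02], [-0.02, -0.002, 1.0], [0.005, -1.0, -0.001]]}
cam (array([0.50674471, 0.34553222, 0.4820049 ]), array([-0.00242632, -0.28811091, -0.9575994 ]))
plate [(0.89, [215, 170]), (0.81, [300, 168]), (0.63, [417, 94])]
stand [(0.64, [284, 156])]
```

View pics/3.png

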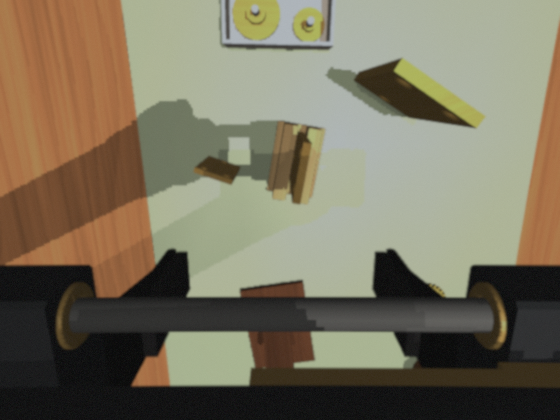

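Run:
```python
from h import *
w=snapshot("wrist"); j=cv2.imread("pics/4.png")
c=cv2.resize(w["img"][110:215,250:345,::-1],None,fx=5.5,fy=5.5,interpolation=cv2.INTER_CUBIC)
im=np.zeros((600,800,3),np.uint8);im[:c.shape[0],:c.shape[1]]=c
b=j[:400,400:];im[:,:][300:600,523:800]=cv2.resize(b,(300,300))[:,:277]
im[0:300,523:800]=cv2.resize(j[:440,:400],(277,300))
cv2.imwrite("pics/5.png",im);print(w["K"],w["distortion"])
for l in ("plate","rest","stand"):
  for m in masks_of(w,l):
    y,x=np.nonzero(m["region"]);print(l,round(m["score"],2),x.min(),x.max(),y.min(),y.max(),np.round(cv2.boxPoints(cv2.minAreaRect(np.c_[x,y].astype(np.float32))),0).tolist())
```

```text
[[375.81486129   0.         280.75966678]
 [  0.         375.81486129 209.05622884]
 [  0.           0.           1.        ]] [0.02533616 0.         0.         0.         0.        ]
plate 0.79 295 318 138 213 [[289.0, 210.0], [304.0, 138.0], [321.0, 141.0], [307.0, 213.0]]
plate 0.69 200 244 162 190 [[199.0, 179.0], [206.0, 159.0], [245.0, 172.0], [239.0, 192.0]]
plate 0.69 363 492 71 140 [[361.0, 88.0], [386.0, 52.0], [494.0, 128.0], [469.0, 164.0]]
rest 0.92 244 315 287 366 [[244.0, 294.0], [305.0, 285.0], [316.0, 366.0], [255.0, 374.0]]
stand 0.72 272 330 127 211 [[269.0, 204.0], [284.0, 126.0], [331.0, 135.0], [316.0, 213.0]]
```

View pics/5.png

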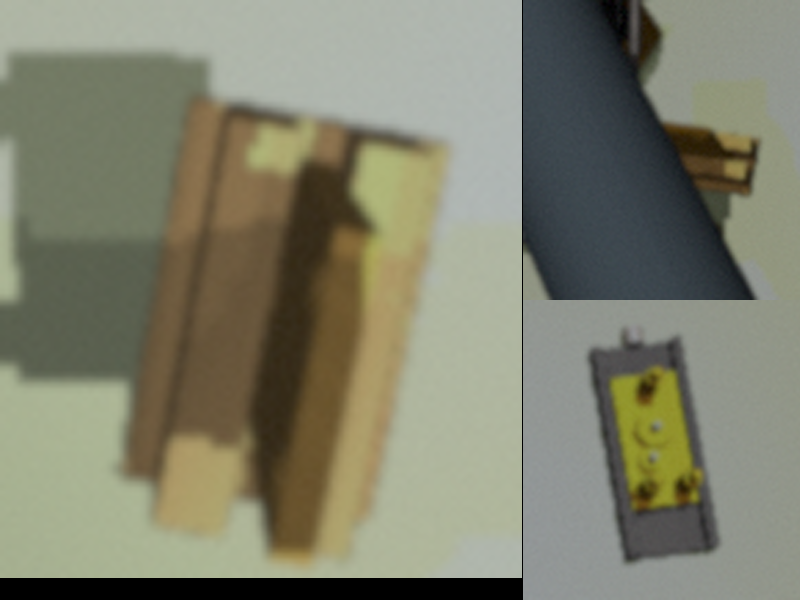

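The crop confirms it. The mid-sized plate stands in the slot, with its top edge running from wrist pixel (313,153) to (303,210). The mat holder has one pin at the far end and two pins nearest the robot.

Run:
```python
from h import *
w=snapshot("wrist")
p=[atz(w,c,.128) for c in ((313.1,153.3),(303.1,209.6))]
print(np.round(p,4)); d=p[0]-p[1];c=(p[0]+p[1])/2
print("len",np.linalg.norm(d),"yaw of slot from +y deg",np.degrees(np.arctan2(-d[0],d[1])),"centre",c)
o=observe();print("delta mm",(c-o["tcp_pos"])*1000)
# stand from the mask box: footprint-ish corners at z .02
for q in ((269,204),(284,126),(331,135),(316,213)): print(np.round(atz(w,q,.03),3))
# rest and holder from top view
t=snapshot("top")
for l in ("rest","holder"):
  for m in masks_of(t,l):
    y,x=np.nonzero(m["region"]);r=cv2.minAreaRect(np.c_[x,y].astype(np.float32));b=cv2.boxPoints(r)
    print(l,round(m["score"],2),np.round([atz(t,q,.01)[:2] for q in b],3).tolist())
```

```text
[[0.531  0.3028 0.128 ]
 [0.5223 0.2479 0.128 ]]
len 0.05557193622876718 yaw of slot from +y deg -8.963913561625178 centre [0.52663335 0.27536767 0.128     ]
delta mm [  25.7854559     2.09947714 -209.34399874]
[0.486 0.226 0.03 ]
[0.505 0.321 0.03 ]
[0.56 0.31 0.03]
[0.544 0.214 0.03 ]
rest 0.69 [[0.537, 0.098], [0.553, -0.034], [0.46, -0.043], [0.445, 0.087]]
holder 0.92 [[0.284, -0.298], [0.299, -0.394], [0.083, -0.418], [0.071, -0.325]]
holder 0.6 [[0.589, -0.219], [0.6, -0.314], [0.384, -0.324], [0.375, -0.232]]
```

```bash
python3 -m crank '[[6,0,-10,0,0,-2.5,0],[6,0,-15,0,0,-2.5,0],[5,0,-20,0,0,-2,0],[5,0,-25,0,0,-2,0],[0,0,-25,0,0,0,0],[0,0,-25,0,0,0,0],[0,0,-25,0,0,0,0],[0,0,-25,0,0,0,0],[0,0,-20,0,0,0,0],[0,0,-15,0,0,0,0],[0,0,-11,0,0,0,0],[0,0,-7,0,0,0,0],[0,0,0,0,0,0,0]]'
python3 - <<'E'
from h import *
o=observe(); print({k:np.round(o[k],3).tolist() for k in ("tcp_pos","orientation")})
E
```

```text
time_s: 4.0
tcp_pos: [0.5228, 0.2722, 0.1133]
orientation: [[0.986, -0.002, 0.164], [-0.164, -0.001, 0.987], [-0.002, -1.0, -0.002]]
ft_force: [-0.3, 1.0, 0.6]
width: 0.0872
{'tcp_pos': [0.523, 0.272, 0.113], 'orientation': [[0.986, -0.002, 0.164], [-0.164, -0.001, 0.987], [-0.002, -1.0, -0.002]]}
```

```bash
python3 -m crank '[[0,0,0,0,0,0,150],[0,0,0,0,0,0,200],[0,0,0,0,0,0,225],[0,0,0,0,0,0,235],[0,0,0,0,0,0,245],[0,0,0,0,0,0,255],[0,0,0,0,0,0,255],[0,0,0,0,0,0,255]]'
```

```text
time_s: 4.67
tcp_pos: [0.5235, 0.2724, 0.1147]
orientation: [[0.986, 0.0, 0.164], [-0.164, 0.0, 0.986], [0.0, -1.0, 0.0]]
ft_force: [0.2, 0.4, -0.5]
width: 0.0418
```

```bash
python3 -m crank '[[0,0,0,0,0,0,255],[0,0,0,0,0,0,255],[0,0,0,0,0,0,255],[0,0,0,0,0,0,255],[0,0,0,0,0,0,255],[0,0,0,0,0,0,255],[0,0,0,0,0,0,255]]'
```

```text
time_s: 5.25
tcp_pos: [0.5244, 0.2721, 0.1146]
orientation: [[0.986, 0.002, 0.165], [-0.165, 0.0, 0.986], [0.002, -1.0, 0.0]]
ft_force: [3.2, -0.1, -2.8]
width: 0.0074
```

```bash
python3 -m crank '[[0,0,5,0,0,0,255],[0,0,10,0,0,0,255],[0,0,20,0,0,0,255],[0,0,25,0,0,0,255],[0,0,25,0,0,0,255],[0,0,25,0,0,0,255],[0,0,20,0,0,0,255],[0,0,10,0,0,0,255],[0,0,0,0,0,0,255]]'
python3 - <<'E'
from h import *
a=cv2.imread("pics/1.png");b=cv2.imread("pics/2.png")
f=lambda i,c,k:cv2.resize(i[c[1]:c[3],c[0]:c[2]],None,fx=k,fy=k,interpolation=cv2.INTER_CUBIC)
im=np.zeros((600,800,3),np.uint8)
x=f(a,(255,210,320,270),6);im[:360,:390]=x       # scene rest
x=f(b,(232,185,298,240),6);im[:330,400:796]=x    # top rest
x=f(b,(350,170,400,258),3);im[336:600,400:550]=x # top holder
x=f(a,(145,200,195,275),3.2);im[360:600,0:160]=x # scene holder
cv2.imwrite("pics/6.png",im)
E
```

```text
time_s: 6.0
tcp_pos: [0.5237, 0.273, 0.2572]
orientation: [[0.987, 0.002, 0.163], [-0.163, 0.003, 0.987], [0.002, -1.0, 0.003]]
ft_force: [0.1, -0.1, -3.4]
width: 0.0077
```

View pics/6.png

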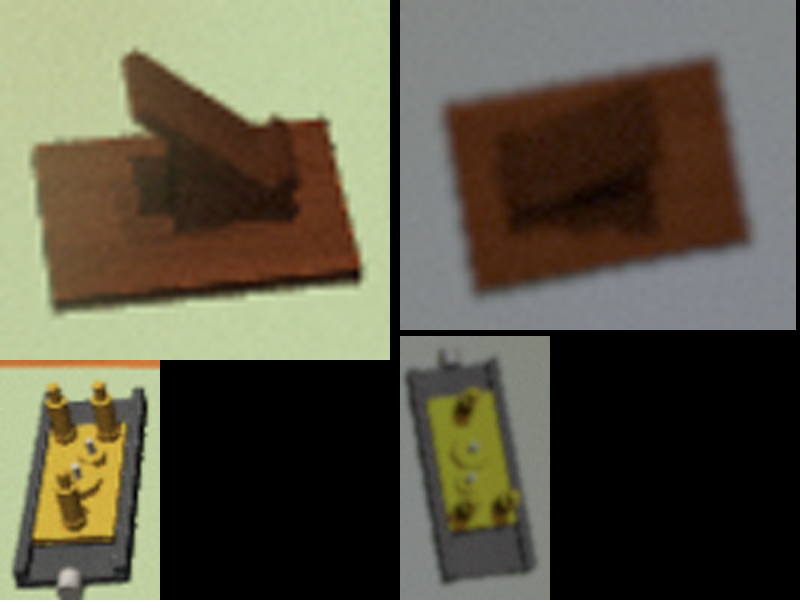

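```bash
python3 -m crank '[[-2,-28,6,0,0,0,255],[-2,-30,6,0,0,0,255],[-2,-30,6,0,0,0,255],[-2,-30,6,0,0,0,255],[-2,-30,6,0,0,0,255],[-2,-30,6,0,0,0,255],[-2,-30,6,0,0,0,255],[-2,-30,6,0,0,0,255],[-2,-30,0,0,0,0,255],[-2,-30,0,0,0,0,255],[-2,-30,0,0,0,0,255],[-2,-20,0,0,0,0,255],[0,0,0,0,0,0,255],[0,0,0,0,0,0,255]]'
python3 - <<'E'
from h import *
w=snapshot("wrist");im=w["img"]
print(ray(w,(280,210))[0])
for m in masks_of(w,"rest"):
    y,x=np.nonzero(m["region"]);print(round(m["score"],2),x.min(),x.max(),y.min(),y.max())
cv2.imwrite("pics/w7.png",im[:,:,::-1])
cv2.imwrite("pics/7.png",cv2.resize(im[:300,180:480,::-1],None,fx=2,fy=2,interpolation=cv2.INTER_CUBIC))
import pickle;pickle.dump(w,open("w7.pkl","wb"))
E
```

```text
time_s: 7.17
tcp_pos: [0.4979, -0.0765, 0.3012]
orientation: [[0.986, -0.003, 0.167], [-0.167, 0.001, 0.986], [-0.004, -1.0, 0.0]]
ft_force: [-0.2, -0.1, -4.0]
width: 0.0078
[0.51134394 0.00178034 0.44390834]
0.68 209 321 0 143
```

View pics/7.png

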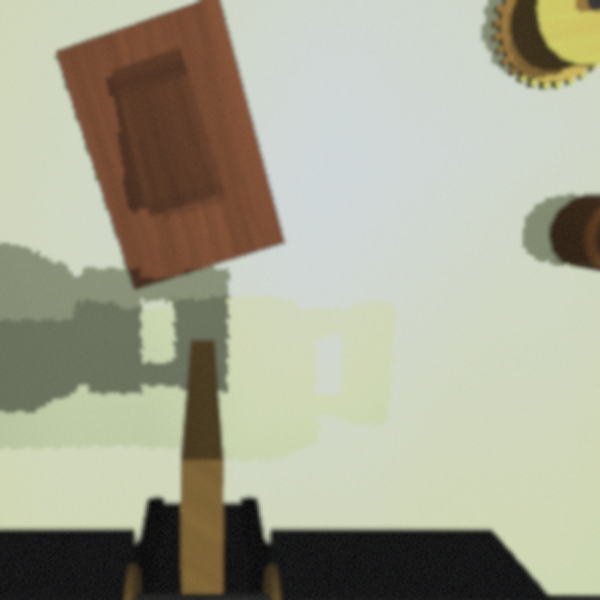

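Run:
```python
from h import *
import pickle; from scipy.optimize import least_squares
w=pickle.load(open("w7.pkl","rb"))
px=np.array([[290,95],[248.5,105.5],[237.5,48.5],[274,36]])
M=np.array([[-3,-18,88],[-3,18,88],[54,18,40],[54,-18,40]])/1e3
def W(p,M):
    c,s=np.cos(p[2]),np.sin(p[2]);return np.c_[p[0]+c*M[:,0]-s*M[:,1],p[1]+s*M[:,0]+c*M[:,1],M[:,2]]
r=least_squares(lambda p:(proj(w,W(p,M))-px).ravel(),[.5,.03,1.7],x_scale=[.01,.01,.1])
p=r.x;print(p,np.degrees(p[2]),np.round(r.fun,1))
# yaw from the base edges
for a,b in (((290,0),(321.5,120.5)),((208.5,25.5),(247,143.5))):
    d=atz(w,a,.01)-atz(w,b,.01);print("base yaw",np.degrees(np.arctan2(d[1],d[0])))
print("base corners",[np.round(atz(w,q,.01)[:2],3).tolist() for q in ((290,0),(321.5,120.5),(208.5,25.5),(247,143.5))])
print("seat",W(p,np.array([[10.4,0,80.3]])/1e3))
# holder from top picture
K=snapshot("top")
f=lambda u,v:(350+(u-400)/3,170+(v-336)/3)
for n,q,z in (("pinA",f(468,398),.08),("pinL",f(462,506),.08),("pinR",f(508,497),.08),("bl",f(445,580),.022),("br",f(532,568),.022),("tl",f(408,372),.022),("tr",f(496,362),.022)): print(n,np.round(q,1),np.round(atz(K,q,z),4))
```

```text
[0.49928151 0.00390721 1.66605082] 95.45768021447333 [-1.4  0.3  1.9  0.5  0.5 -1.5 -0.9  0.7]
base yaw 97.23264684368606
base yaw 97.28006037479959
base corners [[0.535, 0.094], [0.551, -0.03], [0.447, 0.085], [0.463, -0.041]]
seat [[0.49829236 0.01426006 0.0803    ]]
pinA [372.7 190.7] [ 0.5275 -0.2625  0.08  ]
pinL [370.7 226.7] [ 0.4306 -0.2473  0.08  ]
pinR [386.  223.7] [ 0.4364 -0.2885  0.08  ]
bl [365.  251.3] [ 0.3754 -0.2381  0.022 ]
br [394.  247.3] [ 0.3818 -0.3182  0.022 ]
tl [352.7 182. ] [ 0.5717 -0.2226  0.022 ]
tr [382.  178.7] [ 0.5773 -0.3061  0.022 ]
```

```bash
python3 -m crank '[[0,6.4,0,0,0,-6.6,255],[0,6.4,0,0,0,-6.7,255],[0,6.4,0,0,0,-6.7,255],[0,6.4,0,0,0,-6.7,255],[0,6.4,0,0,0,-6.7,255],[0,6.4,0,0,0,-6.7,255],[0,6.4,0,0,0,-6.6,255],[0,6.4,0,0,0,-6.6,255],[0,6.4,0,0,0,-6.6,255],[0,6.4,0,0,0,-6.6,255],[0,6,0,0,0,-6.6,255],[0,0,-12,6.4,0.8,0,255],[0,0,-12,6.4,0.8,0,255],[0,0,-12,6.4,0.8,0,255],[0,0,-12,6.4,0.8,0,255],[0,0,-12,6.4,0.8,0,255],[0,0,-12,6.4,0.8,0,255],[0,0,-12,6.4,0.8,0,255],[0,0,0,0,0,0,255],[0,0,0,0,0,0,255]]'
python3 - <<'E'
from h import *
import pickle
w=pickle.load(open("w7.pkl","rb"))
z=np.array([.167,.986,0]);T=np.array([.4979,-.0765,.3012])
for px,h in (((281.5,230),.3146),((281.5,170),.1946)): print("corner along tool z",(atz(w,px,h)-T)@z)
o=observe(); print({k:np.round(o[k],3).tolist() for k in ("joints","tcp_pos","orientation")})
E
```

```text
time_s: 8.98
tcp_pos: [0.4992, -0.006, 0.2166]
orientation: [[0.09, -0.091, 0.992], [-0.702, 0.701, 0.128], [-0.707, -0.707, -0.0]]
ft_force: [-0.1, 0.3, -2.4]
width: 0.008
corner along tool z 0.033132199838030105
corner along tool z 0.03287174764945418
{'joints': [-0.135, 0.468, 0.59, 1.929, -0.882, 1.466, -0.574], 'tcp_pos': [0.499, -0.006, 0.217], 'orientation': [[0.09, -0.091, 0.992], [-0.702, 0.701, 0.128], [-0.707, -0.707, -0.0]]}
```

```bash
python3 -m crank '[[0,0,-10,0,0,0,255],[0,0,-15,0,0,0,255],[0,0,-15,0,0,0,255],[0,0,-15,0,0,0,255],[0,0,-10,0,0,0,255],[0,0,-6,0,0,0,255],[0,0,0,0,0,0,255],[0,0,0,0,0,0,255]]'
python3 - <<'E'
from h import *
save(snapshot("scene"),"8",(235,170,345,270),5)
E
```

```text
time_s: 9.65
tcp_pos: [0.4999, -0.0051, 0.1483]
orientation: [[0.095, -0.088, 0.992], [-0.699, 0.703, 0.129], [-0.709, -0.706, 0.006]]
ft_force: [-0.1, -0.2, -3.5]
width: 0.0081
```

View pics/8.png

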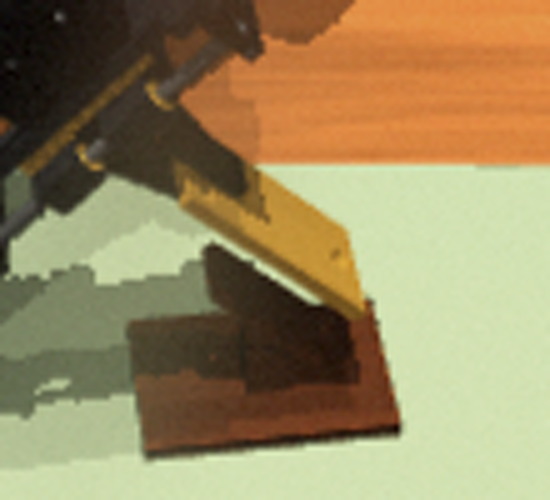

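```bash
python3 -m crank '[[0.5,-4.2,-4.2,0,0,0,255],[0.5,-4.2,-4.2,0,0,0,255],[0.5,-4.2,-4.2,0,0,0,255],[0.4,-2.8,-2.8,0,0,0,255],[0.3,-2.1,-2.1,0,0,0,255],[0.2,-1.4,-1.4,0,0,0,255],[0,-1.4,-1.4,0,0,0,255],[0,0,0,0,0,0,255]]'; python3 -m crank '[[0.1,-0.7,-0.7,0,0,0,255],[0.1,-0.7,-0.7,0,0,0,255],[0,0,0,0,0,0,255]]'
```

```text
time_s: 10.37
tcp_pos: [0.5018, -0.0262, 0.1269]
orientation: [[0.093, -0.088, 0.992], [-0.699, 0.703, 0.128], [-0.709, -0.705, 0.004]]
ft_force: [0.1, 0.2, -3.5]
width: 0.0077
time_s: 10.62
tcp_pos: [0.5021, -0.0273, 0.1258]
orientation: [[0.093, -0.088, 0.992], [-0.699, 0.703, 0.128], [-0.709, -0.705, 0.004]]
ft_force: [-0.0, -0.1, -4.4]
width: 0.0079
```

```bash
python3 -m crank '[[0,-0.7,-0.7,0,0,0,255],[0,-0.7,-0.7,0,0,0,255],[0,0,0,0,0,0,255]]'; python3 -m crank '[[-0.4,2.8,-2.8,0,0,0,255],[-0.4,2.8,-2.8,0,0,0,255],[-0.3,1.8,-1.8,0,0,0,255],[0,0,0,0,0,0,255]]'; python3 -m crank '[[0,1,-1,0,0,0,255],[0,1,-1,0,0,0,255],[0,0,0,0,0,0,255]]'
```

```text
time_s: 10.87
tcp_pos: [0.5021, -0.0282, 0.125]
orientation: [[0.094, -0.088, 0.992], [-0.698, 0.705, 0.128], [-0.71, -0.704, 0.005]]
ft_force: [0.1, 1.2, -0.3]
width: 0.0081
time_s: 11.2
tcp_pos: [0.5006, -0.0201, 0.1168]
orientation: [[0.094, -0.089, 0.992], [-0.698, 0.704, 0.129], [-0.71, -0.704, 0.004]]
ft_force: [0.1, 3.6, -3.2]
width: 0.0079
time_s: 11.45
tcp_pos: [0.5008, -0.0186, 0.1153]
orientation: [[0.094, -0.089, 0.992], [-0.698, 0.704, 0.129], [-0.71, -0.704, 0.004]]
ft_force: [-0.6, 3.8, 0.0]
width: 0.0078
```

```bash
python3 -m crank '[[0,1,-0.8,0,0,0,255],[0,0.8,-0.6,0,0,0,255],[0,0,0,0,0,0,255]]'; python3 -m crank '[[0,0.8,-0.6,0,0,0,255],[0,0.8,-0.6,0,0,0,255],[0,0,0,0,0,0,255]]'
```

```text
time_s: 11.7
tcp_pos: [0.501, -0.0172, 0.1139]
orientation: [[0.094, -0.088, 0.992], [-0.698, 0.704, 0.128], [-0.709, -0.705, 0.004]]
ft_force: [-1.6, 2.3, 3.2]
width: 0.008
time_s: 11.95
tcp_pos: [0.5011, -0.0164, 0.1131]
orientation: [[0.094, -0.087, 0.992], [-0.699, 0.704, 0.128], [-0.709, -0.705, 0.005]]
ft_force: [-1.1, -0.2, 6.6]
width: 0.0079
```

```bash
python3 -m crank '[[0,0,0,0,0,0,190],[0,0,0,0,0,0,190],[0,0,0,0,0,0,190],[0,0,0,0,0,0,190],[0,0,0,0,0,0,190],[0,0,0,0,0,0,190]]'; python3 -c "
from h import *
save(snapshot('scene'),'9',(235,170,345,270),5)"
```

```text
time_s: 12.45
tcp_pos: [0.501, -0.0161, 0.1122]
orientation: [[0.093, -0.088, 0.992], [-0.7, 0.703, 0.128], [-0.708, -0.706, 0.004]]
ft_force: [-0.2, -0.5, 0.1]
width: 0.0221
```

View pics/9.png

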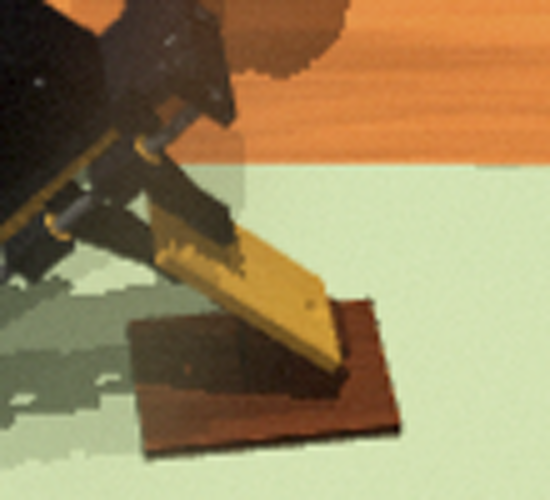

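```bash
python3 -m crank '[[0.7,-5.2,5.3,0,0,0,190],[1.3,-10.5,10.6,0,0,0,190],[1.3,-10.5,10.6,0,0,0,190],[1.3,-10.5,10.6,0,0,0,190],[1.3,-10.5,10.6,0,0,0,190],[1.3,-10.5,10.6,0,0,0,190],[0.7,-5.2,10.3,0,0,0,100],[0,0,15,-6.4,-0.8,0,0],[0,0,15,-6.4,-0.8,0,0],[0,0,15,-6.4,-0.8,0,0],[0,0,15,-6.4,-0.8,0,0],[0,0,15,-6.4,-0.8,0,0],[0,0,15,-6.4,-0.8,0,0],[0,0,15,-6.4,-0.8,0,0],[0,0,0,0,0,0,0]]' && python3 -m crank '[[-1.5,14,0,0,0,6.92,0],[-1.5,14,0,0,0,6.92,0],[-1.5,14,0,0,0,6.92,0],[-1.5,14,0,0,0,6.92,0],[-1.5,14,0,0,0,6.92,0],[-1.5,14,0,0,0,6.92,0],[-1.5,14,0,0,0,6.92,0],[-1.5,14,0,0,0,6.92,0],[-1.5,14,0,0,0,6.92,0],[-1.5,14,0,0,0,6.92,0],[-1.5,14,0,0,0,6.92,0],[-1.5,14,0,0,0,6.92,0],[-1.5,14,0,0,0,6.92,0],[0,0,0,0,0,0,0]]' && python3 -m crank '[[0,0,-5,-6.4,-0.8,0,0],[0,0,-10,-6.4,-0.8,0,0],[0,0,-10,-6.4,-0.8,0,0],[0,0,-10,-6.4,-0.8,0,0],[0,0,-10,-6.4,-0.8,0,0],[0,0,-10,-6.4,-0.8,0,0],[0,0,-10,-6.4,-0.8,0,0],[0,0,0,0,0,0,0],[0,0,0,0,0,0,0]]'
python3 - <<'E'
from h import *
import pickle
o=observe(); print({k:np.round(o[k],3).tolist() for k in ("joints","tcp_pos","orientation")})
w=snapshot("wrist");pickle.dump(w,open("w10.pkl","wb"));save(w,"10")
for m in masks_of(w,"plate"):
    y,x=np.nonzero(m["region"]);print(round(m["score"],2),x.min(),x.max(),y.min(),y.max())
E
```

```text
time_s: 13.75
tcp_pos: [0.5109, -0.0734, 0.2894]
orientation: [[0.14, 0.006, 0.99], [-0.99, 0.0, 0.14], [0.0, -1.0, 0.006]]
ft_force: [0.7, 1.6, 0.0]
width: 0.0744
time_s: 14.92
tcp_pos: [0.4887, 0.105, 0.2856]
orientation: [[0.991, -0.002, -0.133], [0.133, 0.002, 0.991], [-0.002, -1.0, 0.002]]
ft_force: [-1.1, -0.2, -0.1]
width: 0.0871
time_s: 15.67
tcp_pos: [0.4889, 0.1025, 0.2201]
orientation: [[0.992, 0.085, -0.093], [0.126, -0.705, 0.698], [-0.006, -0.704, -0.71]]
ft_force: [0.4, -0.6, 1.3]
width: 0.087
{'joints': [-1.056, 0.435, 0.506, 1.946, 0.528, 1.233, -0.711], 'tcp_pos': [0.489, 0.103, 0.22], 'orientation': [[0.992, 0.085, -0.093], [0.126, -0.705, 0.698], [-0.006, -0.704, -0.71]]}
0.67 240 320 68 223
```

View pics/10.png

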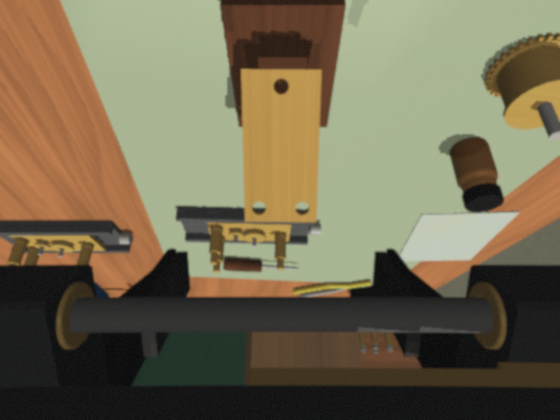

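Run:
```python
from h import *
import pickle
w=pickle.load(open("w10.pkl","rb"));T=np.array([.4889,.1025,.2201])
m=masks_of(snapshot("wrist"),"plate")[0]["region"]
y,x=np.nonzero(m); 
for r in (80,100,150,190,200): 
    c=np.nonzero(m[r])[0]; print(r,c.min(),c.max(),end=' | ')
# plane: known orientation n, through seat (upper face 4 mm above mid)
n=np.array([-.0886,.7015,.707]);rx=np.array([-.125,.992,0]);px=.7071*(rx-np.array([0,0,1]));k=np.array([.992,.125,0])
S=np.array([.498,.0145,.0803])
def onplane(q,P):
    o,d=ray(w,q);return o+d*((P-o)@n)/(d@n)
for nm,q in (("hole1",(281,86)),("hole2",(259,208)),("hole3",(302.5,208)),("c",(242,70)),("c",(321,69)),("c",(317,222)),("c",(244,222))):
    v=onplane(q,S+.004*n)-S;print(nm,"along px %.1f  along k %.1f mm"%(v@px*1e3,v@k*1e3))
print("tcp rel seat: px %.1f k %.1f n %.1f"%tuple(((T-S)@u*1e3 for u in (px,k,n))))
```

```text
80 239 318 | 100 240 317 | 150 241 316 | 190 243 315 | 200 243 315 | hole1 along px 50.7  along k 1.4 mm
hole2 along px -46.0  along k -16.5 mm
hole3 along px -45.8  along k 19.9 mm
c along px 61.9  along k -27.9 mm
c along px 62.9  along k 31.3 mm
c along px -58.0  along k 32.4 mm
c along px -58.4  along k -29.3 mm
tcp rel seat: px -36.3 k 2.0 n 161.4
```

```bash
python3 -m crank '[[-1.1,9,-9,0,0,0,0],[-1.1,9,-9,0,0,0,0],[-1.1,9,-9,0,0,0,0],[1.2,-9.1,-9.2,0,0,0,0],[1.2,-9.1,-9.2,0,0,0,0],[1.2,-9.1,-9.2,0,0,0,0],[1.2,-9.1,-9.2,0,0,0,0],[1.2,-9.1,-9.2,0,0,0,0],[1.2,-9.1,-9.2,0,0,0,0],[1.2,-9.1,-9.2,0,0,0,0],[1.2,-9.1,-9.2,0,0,0,0],[1.1,-9.1,-9.2,0,0,0,0],[1.1,-9.1,-9.2,0,0,0,0],[0.7,-6,-6,0,0,0,0],[0.4,-3.5,-3.5,0,0,0,0],[0,0,0,0,0,0,0],[0,0,0,0,0,0,0]]'
python3 - <<'E'
from h import *
T=np.array(observe()["tcp_pos"])
n=np.array([-.0886,.7015,.707]);rx=np.array([-.125,.992,0]);px=.7071*(rx-np.array([0,0,1]));k=np.array([.992,.125,0])
S=np.array([.498,.0145,.0803])
print("tcp rel seat: px %.1f k %.1f n %.1f"%tuple(((T-S)@u*1e3 for u in (px,k,n))))
E
```

```text
time_s: 17.28
tcp_pos: [0.4991, 0.0302, 0.0924]
orientation: [[0.992, 0.088, -0.093], [0.128, -0.703, 0.699], [-0.004, -0.705, -0.709]]
ft_force: [-0.3, -0.1, 1.0]
width: 0.0873
tcp rel seat: px 2.4 k 3.0 n 19.5
```

```bash
python3 -m crank '[[0,-3.5,-3.5,0,0,0,0],[0,-3.5,-3.5,0,0,0,0],[0,-3,-3,0,0,0,0],[0,-1.5,-1.5,0,0,0,0],[0,0,0,0,0,0,0]]'
python3 - <<'E'
from h import *
T=np.array(observe()["tcp_pos"])
n=np.array([-.0886,.7015,.707]);rx=np.array([-.125,.992,0]);px=.7071*(rx-np.array([0,0,1]));k=np.array([.992,.125,0])
S=np.array([.498,.0145,.0803])
print("tcp rel seat: px %.1f k %.1f n %.1f"%tuple(((T-S)@u*1e3 for u in (px,k,n))))
E
```

```text
time_s: 17.7
tcp_pos: [0.4986, 0.0176, 0.0809]
orientation: [[0.992, 0.087, -0.093], [0.127, -0.704, 0.699], [-0.004, -0.705, -0.709]]
ft_force: [-0.5, 0.3, 0.1]
width: 0.0868
tcp rel seat: px 1.7 k 1.0 n 2.5
```

Right position; close on the long sides.

```bash
python3 -m crank '[[0,0,0,0,0,0,60],[0,0,0,0,0,0,70],[0,0,0,0,0,0,75],[0,0,0,0,0,0,80],[0,0,0,0,0,0,85],[0,0,0,0,0,0,90],[0,0,0,0,0,0,110],[0,0,0,0,0,0,140],[0,0,0,0,0,0,255],[0,0,0,0,0,0,255],[0,0,0,0,0,0,255]]'
```

```text
time_s: 18.62
tcp_pos: [0.4989, 0.0182, 0.0811]
orientation: [[0.992, 0.088, -0.093], [0.128, -0.704, 0.699], [-0.004, -0.705, -0.709]]
ft_force: [-1.0, 0.9, 1.5]
width: 0.0595
```

```bash
python3 -m crank '[[-0.3,2.5,2.5,0,0,0,255],[-0.6,5,5,0,0,0,255],[-0.9,7,7,0,0,0,255],[-0.9,7,7,0,0,0,255],[-0.9,7,7,0,0,0,255],[-0.9,7,7,0,0,0,255],[-0.9,7,7,0,0,0,255],[-0.9,7,7,0,0,0,255],[0,0,18,6.4,0.8,0,255],[0,0,18,6.4,0.8,0,255],[0,0,18,6.4,0.8,0,255],[0,0,18,6.4,0.8,0,255],[0,0,18,6.4,0.8,0,255],[0,0,18,6.4,0.8,0,255],[0,0,18,6.4,0.8,0,255],[0,0,0,0,0,0,255],[0,0,0,0,0,0,255]]' && python3 -m crank '[[-8,-24,9,0,0,-6.62,255],[-8,-24,9,0,0,-6.62,255],[-8,-24,9,0,0,-6.62,255],[-8,-24,9,0,0,-6.62,255],[-8,-24,9,0,0,-6.62,255],[-8,-24,9,0,0,-6.62,255],[-8,-24,9,0,0,-6.62,255],[-8,-24,9,0,0,-6.62,255],[-8,-24,9,0,0,-6.62,255],[-8,-24,9,0,0,-6.62,255],[-8,-24,9,0,0,-6.62,255],[-8,-24,9,0,0,-6.62,255],[-8,-24,9,0,0,-6.62,255],[-8,-24,9,0,0,-6.62,255],[0,0,0,0,0,0,255],[0,0,0,0,0,0,255],[0,0,0,0,0,0,255]]'
python3 - <<'E'
from h import *
import pickle
o=observe(); print({k:np.round(o[k],4).tolist() for k in ("joints","tcp_pos","orientation","ft_force","ft_torque")})
w=snapshot("wrist");pickle.dump(w,open("w11.pkl","wb"));save(w,"11",(140,0,420,215),2.8)
E
```

```text
time_s: 20.03
tcp_pos: [0.4925, 0.0657, 0.2572]
orientation: [[0.992, 0.001, -0.126], [0.126, -0.002, 0.992], [0.0, -1.0, -0.002]]
ft_force: [-0.5, -0.1, -4.4]
width: 0.0595
time_s: 21.45
tcp_pos: [0.3812, -0.2659, 0.3808]
orientation: [[0.087, -0.005, 0.996], [-0.996, 0.0, 0.087], [-0.0, -1.0, -0.005]]
ft_force: [0.4, 0.1, -3.9]
width: 0.0595
{'joints': [-0.2559, -0.017, 0.7778, 1.832, 0.0147, 1.3259, -0.9655], 'tcp_pos': [0.3812, -0.2659, 0.3808], 'orientation': [[0.0869, -0.0048, 0.9962], [-0.9962, 0.0, 0.0869], [-0.0005, -1.0, -0.0047]], 'ft_force': [0.4372, 0.1051, -3.9054], 'ft_torque': [0.0049, 0.1121, 0.0103]}
```

View pics/11.png

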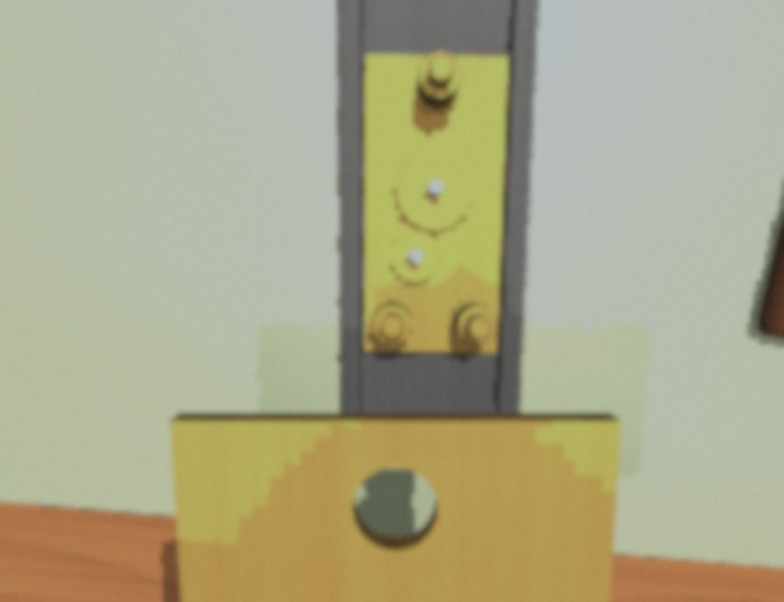

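Run:
```python
from h import *
import pickle
w=pickle.load(open("w11.pkl","rb"));T=np.array([.3812,-.2659,.3808])
X=np.array([.0869,-.9962,0]);Z=np.array([.9962,.0869,0])
f=lambda u,v:(140+(u-.5)/2.8,(v-.5)/2.8)
A,L,R=[atz(w,f(*q),.08) for q in ((441,64),(393,325),(479,325))]
M=(L+R)/2;c=(A+M)/2;d=A-M
print("A,L,R",np.round([A,L,R],4).tolist(),"AM",np.linalg.norm(d),"LR",np.linalg.norm(L-R))
print("yaw from axis",np.degrees(np.arctan2(d[1],d[0])),"from pair",np.degrees(np.arctan2((L-R)[1],(L-R)[0]))-90,"centre",c)
zt=T[2]+.0015
for nm,q in (("hole",(396,505)),("cl",(174,420)),("cr",(617,420)),("bl",(181,600)),("br",(610,600))):
    v=atz(w,f(*q),zt)-T;print(nm,"toolz %.1f toolx %.1f"%(v@Z*1e3,v@X*1e3))
# holder edges yaw
for a,b in (((340,0),(344,410)),((535,0),(520,410)),((365,55),(364,350)),((508,55),(499,350))):
    d=atz(w,f(*a),.028)-atz(w,f(*b),.028);print("edge yaw",np.degrees(np.arctan2(d[1],d[0])))
```

```text
A,L,R [[0.5347, -0.2687, 0.08], [0.4373, -0.2589, 0.08], [0.4404, -0.2939, 0.08]] AM 0.09610620870284307 LR 0.03513875534558654
yaw from axis 4.581681899855065 from pair 4.999418094868304 centre [ 0.4867552  -0.27252484  0.08      ]
hole toolz 47.8 toolx -1.1
cl toolz 59.3 toolx -30.7
cr toolz 59.4 toolx 28.3
bl toolz 34.2 toolx -31.3
br toolz 34.2 toolx 28.9
edge yaw 4.744270755935607
edge yaw 5.003957939099808
edge yaw 4.3144641276462625
edge yaw 4.975442017140685
```

```bash
python3 -m crank '[[9,-0.7,-15,0,0,0,255],[10,-0.7,-20,0,0,0,255],[10,-0.7,-20,0,0,0,255],[10,-0.7,-20,0,0,0,255],[10,-0.7,-20,0,0,0,255],[10,-0.7,-20,0,0,0,255],[10,-0.7,-20,0,0,0,255],[10,-0.7,-20,0,0,0,255],[10,-0.7,-20,0,0,0,255],[8,-0.7,-20,0,0,0,255],[6,-0.7,-20,0,0,0,255],[3,0,-20,0,0,0,255],[0,0,-20,0,0,0,255],[0,0,-12,0,0,0,255],[0,0,-6,0,0,0,255],[0,0,0,0,0,0,255],[0,0,0,0,0,0,255]]'
python3 - <<'E'
from h import *
o=observe(); print({k:np.round(o[k],4).tolist() for k in ("tcp_pos","orientation","ft_force","ft_torque")})
E
```

```text
time_s: 22.92
tcp_pos: [0.487, -0.2757, 0.1098]
orientation: [[0.084, 0.0, 0.997], [-0.997, -0.0, 0.084], [0.0, -1.0, 0.0]]
ft_force: [-0.0, 0.4, -3.4]
width: 0.0596
{'tcp_pos': [0.487, -0.2757, 0.1098], 'orientation': [[0.0835, 0.0001, 0.9965], [-0.9965, -0.0002, 0.0835], [0.0002, -1.0, 0.0]], 'ft_force': [-0.0268, 0.369, -3.4185], 'ft_torque': [-0.0605, 0.0983, -0.0135]}
```

```bash
python3 -m crank '[[0,2,-4,0,0,0,255],[0,0,-4,0,0,0,255],[0,0,-3,0,0,0,255],[0,0,0,0,0,0,255],[0,0,0,0,0,0,255]]'
python3 - <<'E'
from h import *
import pickle
s=snapshot("scene");w=snapshot("wrist");pickle.dump((s,w),open("w12.pkl","wb"))
T=np.array(observe()["tcp_pos"]);Z=np.array([.9965,.0835,0]);X=np.array([.0835,-.9965,0])
f=lambda i,c,k:cv2.resize(i[c[1]:c[3],c[0]:c[2],::-1],None,fx=k,fy=k,interpolation=cv2.INTER_CUBIC)
im=np.zeros((600,800,3),np.uint8)
im[:560,:400]=f(s["img"],(140,185,190,255),8)
im[:390,400:800]=f(w["img"],(180,100,380,295),2)
cv2.imwrite("pics/12.png",im); print(T)
# predicted scene pixels, crop coords (8x, offset 140,185): plate end lower corners and pins as believed
c=np.array([.4872,-.2736,0])
for nm,v in (("plate end lower c",T+.06*Z-np.array([0,0,.007])),("l",T+.06*Z-.03*X-[0,0,.007]),("r",T+.06*Z+.03*X-[0,0,.007]),("pinA tip",c+.048*Z+[0,0,.08]),("pillarA foot",c+.048*Z+[0,0,.035])):
    q=proj(s,v)[0];print(nm,np.round((q-[140,185])*8))
E
```

```text
time_s: 23.33
tcp_pos: [0.4866, -0.274, 0.0986]
orientation: [[0.083, 0.0, 0.997], [-0.997, -0.0, 0.083], [0.0, -1.0, 0.0]]
ft_force: [0.2, -0.2, -3.3]
width: 0.0597
[ 0.48673009 -0.2742189   0.09876668]
plate end lower c [181. 393.]
l [283. 387.]
r [ 78. 399.]
pinA tip [194. 393.]
pillarA foot [220. 495.]
```

View pics/12.png

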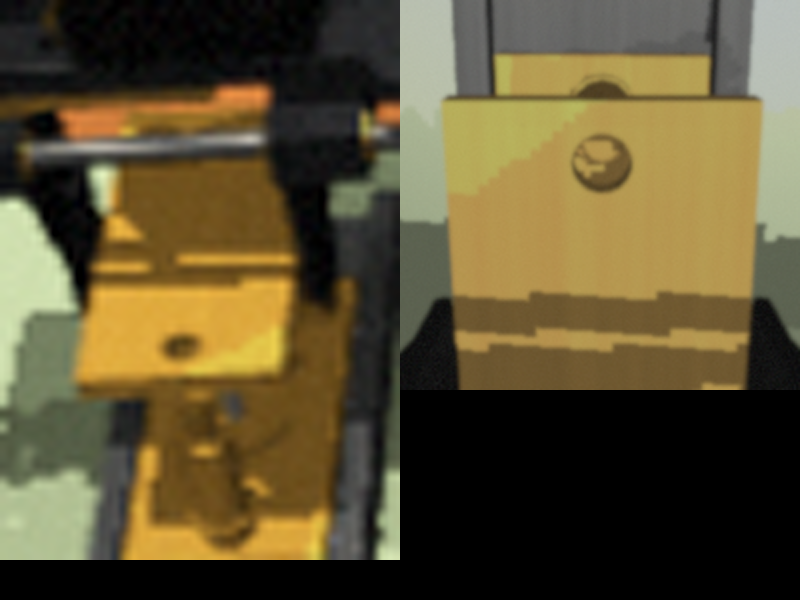

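Wrist picture: the plate's midline (602) and the back plate's midline (602) coincide close to the optical axis, so y is aligned. The scene picture agrees, with pin A at (200,400) under the plate end centred on 180 and the predicted offset between them matching. I'm feeling downward now.

```bash
python3 -m crank '[[0,0,-4,0,0,0,255],[0,0,-3,0,0,0,255],[0,0,-2,0,0,0,255],[0,0,0,0,0,0,255]]'; python3 -m crank '[[0,0,-1,0,0,0,255],[0,0,-1,0,0,0,255],[0,0,-1,0,0,0,255],[0,0,0,0,0,0,255]]';python3 -c "
from h import *
o=observe();print(np.round(o['tcp_pos'],4),np.round(o['ft_force'],1),np.round(o['ft_torque'],2))"
```

```text
time_s: 23.77
tcp_pos: [0.4863, -0.2738, 0.0889]
orientation: [[0.083, -0.001, 0.997], [-0.997, 0.0, 0.083], [-0.0, -1.0, -0.001]]
ft_force: [-0.1, -0.1, -3.4]
width: 0.0596
time_s: 24.1
tcp_pos: [0.4866, -0.274, 0.0864]
orientation: [[0.083, -0.0, 0.997], [-0.997, 0.0, 0.083], [-0.0, -1.0, -0.0]]
ft_force: [0.4, 0.5, -3.6]
width: 0.0595
[ 0.4866 -0.274   0.0864] [ 0.4  0.5 -3.6] [-0.13  0.17  0.  ]
```

```bash
for i in 1 2; do python3 -m crank '[[0,0,-0.8,0,0,0,255],[0,0,-0.8,0,0,0,255],[0,0,0,0,0,0,255]]';python3 -c "
from h import *
o=observe();print(np.round(o['tcp_pos'],4),np.round(o['ft_force'],1),np.round(o['ft_torque'],2))"; done
```

```text
time_s: 24.35
tcp_pos: [0.4866, -0.274, 0.0848]
orientation: [[0.083, -0.0, 0.997], [-0.997, 0.0, 0.083], [-0.0, -1.0, -0.0]]
ft_force: [-0.3, -0.3, -2.8]
width: 0.0599
[ 0.4866 -0.274   0.0848] [-0.3 -0.3 -2.8] [-0.09  0.16  0.01]
time_s: 24.6
tcp_pos: [0.4866, -0.2739, 0.0832]
orientation: [[0.083, -0.0, 0.997], [-0.997, 0.0, 0.083], [-0.0, -1.0, -0.0]]
ft_force: [1.1, -0.1, -3.3]
width: 0.0595
[ 0.4866 -0.2739  0.0832] [ 1.1 -0.1 -3.3] [-0.01  0.14 -0.  ]
```

```bash
for i in 1 2; do python3 -m crank '[[0,0,-0.8,0,0,0,255],[0,0,-0.8,0,0,0,255],[0,0,0,0,0,0,255]]';python3 -c "
from h import *
o=observe();print(np.round(o['tcp_pos'],4),np.round(o['ft_force'],1),np.round(o['ft_torque'],2))"; done
```

```text
time_s: 24.85
tcp_pos: [0.4865, -0.274, 0.0816]
orientation: [[0.083, -0.0, 0.997], [-0.997, 0.0, 0.083], [-0.0, -1.0, -0.0]]
ft_force: [0.2, 0.1, -3.8]
width: 0.0596
[ 0.4865 -0.274   0.0816] [ 0.2  0.1 -3.8] [-0.09  0.14 -0.  ]
time_s: 25.1
tcp_pos: [0.4866, -0.274, 0.08]
orientation: [[0.083, -0.0, 0.997], [-0.997, 0.0, 0.083], [-0.0, -1.0, -0.0]]
ft_force: [0.3, 0.7, -4.1]
width: 0.0596
[ 0.4866 -0.274   0.08  ] [ 0.3  0.7 -4.1] [-0.11  0.15  0.01]
```

The plate bottom is below the pin tips with no resistance, so the pins are in the holes. Continuing down until the pillars carry it.

```bash
python3 -m crank '[[0,0,-1,0,0,0,255],[0,0,-1,0,0,0,255],[0,0,-1,0,0,0,255],[0,0,0,0,0,0,255]]'; python3 -m crank '[[0,0,-1,0,0,0,255],[0,0,-1,0,0,0,255],[0,0,-1,0,0,0,255],[0,0,0,0,0,0,255]]'; for i in 1 2; do python3 -m crank '[[0,0,-0.8,0,0,0,255],[0,0,-0.7,0,0,0,255],[0,0,0,0,0,0,255]]'; done
```

```text
time_s: 25.43
tcp_pos: [0.4865, -0.2739, 0.0769]
orientation: [[0.083, -0.0, 0.997], [-0.997, 0.0, 0.083], [-0.0, -1.0, -0.0]]
ft_force: [0.5, 0.9, -3.9]
width: 0.0599
time_s: 25.77
tcp_pos: [0.4865, -0.2739, 0.0739]
orientation: [[0.083, -0.0, 0.997], [-0.997, 0.0, 0.083], [-0.0, -1.0, -0.0]]
ft_force: [-0.0, -0.6, -3.5]
width: 0.0594
time_s: 26.02
tcp_pos: [0.4866, -0.274, 0.0726]
orientation: [[0.083, -0.0, 0.997], [-0.997, -0.0, 0.083], [0.0, -1.0, -0.0]]
ft_force: [0.5, -0.5, -3.5]
width: 0.0592
time_s: 26.27
tcp_pos: [0.4866, -0.274, 0.071]
orientation: [[0.083, -0.0, 0.997], [-0.997, 0.0, 0.083], [-0.0, -1.0, -0.0]]
ft_force: [0.2, 0.4, -3.6]
width: 0.0591
```

```bash
for i in 1 2 3; do python3 -m crank '[[0,0,-0.5,0,0,0,255],[0,0,-0.5,0,0,0,255],[0,0,0,0,0,0,255]]' | grep -v ori; done
```

```text
time_s: 26.52
tcp_pos: [0.4866, -0.274, 0.0701]
ft_force: [0.2, 0.2, -4.4]
width: 0.0597
time_s: 26.77
tcp_pos: [0.4867, -0.2741, 0.0697]
ft_force: [-1.8, 1.0, 3.4]
width: 0.0596
time_s: 27.02
tcp_pos: [0.4867, -0.274, 0.0696]
ft_force: [-3.9, 2.4, 12.6]
width: 0.0592
```

```bash
python3 -m crank '[[0,0,0.8,0,0,0,255],[0,0,0,0,0,0,60],[0,0,0,0,0,0,0],[0,0,0,0,0,0,0],[0,0,0,0,0,0,0],[0,0,0,0,0,0,0],[0,0,0,0,0,0,0],[0,0,0,0,0,0,0]]'; python3 -m crank '[[0,0,3,0,0,0,0],[0,0,5,0,0,0,0],[0,0,10,0,0,0,0],[0,0,20,0,0,0,0],[0,0,25,0,0,0,0],[0,0,25,0,0,0,0],[0,0,25,0,0,0,0],[-5,0,25,0,0,0,0],[-10,10,25,0,0,0,0],[-10,20,25,0,0,0,0],[-10,20,25,0,0,0,0],[-10,20,20,0,0,0,0],[0,0,0,0,0,0,0],[0,0,0,0,0,0,0]]'
python3 - <<'E'
from h import *
s=snapshot("scene");w=snapshot("wrist");t=snapshot("top")
f=lambda i,c,k:cv2.resize(i[c[1]:c[3],c[0]:c[2],::-1],None,fx=k,fy=k,interpolation=cv2.INTER_CUBIC)
im=np.zeros((600,800,3),np.uint8)
im[:560,:400]=f(s["img"],(140,185,190,255),8)
im[:300,400:800]=f(w["img"],(0,0,560,420),1)[:300,80:480]
im[300:600,400:800]=f(s["img"],(60,150,460,350),1)[:200,:].repeat(1,0)[:200] if 0 else cv2.resize(s["img"][130:340,80:500,::-1],(400,300))
cv2.imwrite("pics/13.png",im)
from numpy import array
for l in ("plate",):
  for m in masks_of(w,l): print(round(m["score"],2),m["location"],np.round(atz(w,m["location"],.072),4))
print(observe()["tcp_pos"])
E
```

```text
time_s: 27.68
tcp_pos: [0.4867, -0.2741, 0.0689]
orientation: [[0.083, 0.0, 0.997], [-0.997, -0.0, 0.083], [0.0, -1.0, -0.0]]
ft_force: [-0.5, -0.8, 0.9]
width: 0.0863
time_s: 28.85
tcp_pos: [0.442, -0.2037, 0.3036]
orientation: [[0.085, 0.004, 0.996], [-0.996, 0.001, 0.085], [-0.001, -1.0, 0.004]]
ft_force: [0.0, -0.1, -0.3]
width: 0.0872
[ 0.44120508 -0.20478968  0.30112923]
```

View pics/13.png

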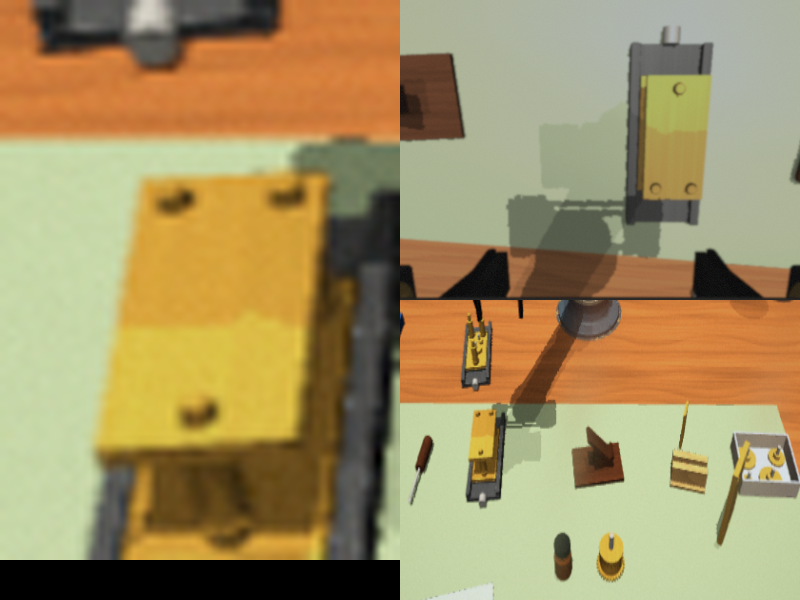

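The plate lies on the pillars with all three pin tips through its holes, at scene crop (175,200), (288,195) and (198,410). Nothing else has moved, so I'm handing it in.

```bash
python3 -c "
from rig import close_job
print(close_job())"
```

```text
the job is handed in; nothing more can be done
None
```

The plate is fitted on the three-pillar frame and the job is handed in, at about 29 s of the 64 s allowed. I took it from the stand by its top edge and leaned it on the rest against the lip. After letting go, I took it again by its long sides and lowered it level over the pins.

- **Rest:** the picture after letting go showed the plate lying on the slope against the lip, with the force at about zero.
- **Fit:** the plate went over the pins with no resistance. It stopped firmly with the TCP at about 70 mm, where the seated height put it. The highest force I read was about 13 N, against the 45 N limit.
- **Final look:** all three pins show through the holes, the gripper is open and well clear, and the barrel, jar, screwdriver and tray look unmoved.

**Not confirmed:** the network found no "plate" in the last wrist picture, so the final position rests on the pictures I viewed and the contact height. Two lesser mismatches did not affect the fit. One approach move at the rest stopped about 15 mm short and I corrected it. The wrist camera also read about 1 mm off sideways, which I cancelled by measuring pins and plate in the same picture.

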